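Hang the archive key on its snap hook and fold the arm in

ROBOT

A 7-joint arm with a two-finger parallel gripper is mounted at the origin on the work surface. World frame = base frame: x ahead of the robot, y to its left, z up, the work surface at z = 0. Lengths are in mm, angles in rad, forces in N, time in s.
With the tool pointing down it reaches from about 400 to 850 mm from the base axis. Payload 4.5 kg.
Tool frame: the origin (TCP) lies on the centre line of the jaws, within the pads' length; the fingertips stand tcp_to_tips ahead of it and the grasp point (between the pads) lies 11 mm behind it (tcp_to_tips is the distance from the TCP to the fingertips, in mm); x points along the fingers, y is the direction in which the jaws open and shut, and the axes are right-handed (so a half turn about x gives the same grasp; the last joint's range is limited). The gripper opens to 85 mm and grips with 20 to 120 N. Pads are 22 mm wide; open, the fingers measure 114 mm over their backs; the gripper's body (76 mm by 85 mm) begins 54 mm behind the grasp point. The pads swing forward as they close: fully open they stand 13 mm farther back than shut.
Start: joints at [1.282, 0.689, -0.195, 1.565, 0.157, 0.902, -0.215], TCP at [198.294, -592.734, 239.317] pointing down, gripper open.
Joint ranges: [-3.01, 3.01], [-0.46, 2.08], [-1.47, 1.51], [0.13, 2.56], [-1, 4.14], [0.04, 2.09], [-2.66, 2.66]. Speed limits (rad/s): [2.57, 2.57, 3.14, 3.14, 3.14, 3.14, 3.14].

INTERFACE

Orientations are given as [roll, pitch, yaw] about the fixed x, y, z axes, in that order (R = Rz(yaw) Ry(pitch) Rx(roll)).
In Python, from bench import * gives the robot as it stands.
- The arm moves only by the tool move_arm, never from a script. Its argument "commands" is a list of rows, each an object of numbers: "x", "y", "z": the shift along the tool's x, y, z in mm; "wx", "wy", "wz": the turn, a rotation vector about the tool's x, y, z in rad. In form: [{"x": .., "y": .., "z": .., "wx": .., "wy": .., "wz": ..}, ...]. A call has 1 to 10 rows; each row shifts and turns the commanded pose from where the row before left it, along the tool's axes as they then stand; what a row does not reach is not made up. A row lasts 1/12 s, in which the tool goes at most 41.7 mm and 7.16 degrees, less where a joint would pass 70% of its speed; a pose out of reach is approached as far as the arm can. A call with a gripper value outside its range is refused whole. "fingers" is the finger opening in mm, from 0 to 85.4, set as the call begins (left out, the last holds). The fingers move at their own pace and stop on an object; "grip_force" is the grip in N (left out, the last holds). Time passes only in rows, so rows that do not move let the fingers close. It gives the time, the measured TCP pose, the force and the opening at its end, in the units of the state.
- state(): the state, without advancing time (a new reading comes with each control period).
- grab_frame(name): name is "scene" or "side" or "wrist"; returns a dict with "frame" (400x640x3 uint8, red, green, blue), "fov_y" (degrees; the focal length in pixels is half the picture's height over the tangent of half this angle, whatever the lens; pixels are square), "cx", "cy" (the principal point, pixels), "origin" and "orientation" of the camera in the world. Camera axes: x right, y down, z forward; pixel columns grow to the right and rows downward; lengths in mm; the calibration is good to about 2 mm. A picture is of the moment at which its call begins. There is no depth.
- job_done(): hands the job in, once; it reports no verdict.
The state is a dict: "clock": time; "q": joint angles; "dq": joint speeds; "effort": joint torques, N m; "position": TCP position; "eef_rot": TCP orientation; "ft_force": force on the tool from outside, world axes, zero at the start; "moment": the same for the moment, N m; "opening": finger opening in mm.
Only numpy, scipy, OpenCV 4.12 (cv2) and the standard library are available. Lean on these libraries where they do the work, as an engineer would, in place of code of your own. Each camera call takes 0.05 s, during which the arm holds its last target.

TASK

Put the red archive key away: push its steel eye down against the yellow sprung gate of the snap hook until it passes inside and the gate snaps shut behind it, and let the key hang freely from the hook. Then swing the hook's white arm back in, fully home against its stop over the stand's foot. Leave the blue key and the tin where they are.

Things in the scene. Friction and masses are not known exactly. Their poses are not given: they have to be found in the camera images.
- key_stand: Fixed key stand: grey foot plate 90 x 230 mm, 12 mm thick, and a 20 mm steel post. Origin on the post's axis at the table surface; in its own axes the foot reaches from 40 mm on the +y side of the post to 190 mm on the -y side. A white arm turns about the post's top and carries a snap hook. z up; its heading varies.
- swing_arm (a joint): Angle of the white arm about the upright post, rad: 0 = home at its stop, over the foot, along the stand's -y; grows clockwise from above (pi/2: stand's -x). Starts 0.9 to 1.5, limit 1.9. No spring: friction of 0.14 N m (3 N at 50 mm) holds it where left. Flat upright bar 8 mm thick, 12 to 74 mm from the post's axis, heights 215 to 245 mm, free air beneath.
- pivot_top (a point): Point on the arm's turning axis (the post's axis) at height 245 mm; the arm's hub there is 30 mm in diameter, top at 248 mm. The frame turns with the arm: +x points along the arm from the post to the hook, z up.
- hook_gate (a joint): Angle of the hook's yellow gate, rad. 0 = shut (level); it opens only downward, into the hook, up to 1.45, and springs back by itself. About 2 to 4 N at mid-gate opens it. A round bar 6 mm thick, 30 mm long, hinged at the shank.
- hook_mouth (a point): Middle of the shut gate, 95 mm from the post's axis, height 240 mm; frame as pivot_top. The hook is a J of 8 mm round steel in the arm's upright plane: shank centre 20 mm to -x, free prong centre 20 mm to +x, its nose leaning 4 mm inward, top 13 mm above this point. An eye's rim bar pressed straight down 3 to 4 mm to +x of this point slips past the gate's end 30 to 35 mm lower.
- hook_bowl (a point): Lowest point of the hook's centre line, height 175 mm, straight below hook_mouth, same frame; bend of 20 mm centre-line radius. To go in, the level eye is held with its hole over the prong and its inner rim over the gate, the rest of the key pointing outward (+x), then pressed down. Let go, the key swings down and hangs from the bend.
- red_key: Loose red key, about 70 g: a red plastic grip 58 x 24 x 18 mm (long, wide, high as it lies), a steel ring eye at one end and a 35 mm brass blade at the other, about 140 mm in all. The origin is the centre of the grip's underside (lying: on the table); +x points along the key to the eye, z up.
- red_key_eye (a point): Centre of the red key's ring eye: 50 mm from the origin along +x and 9 mm above the underside. The ring lies in the key's flat plane: bar 8 mm thick, 36 mm clear inside, 52 mm outside.
- blue_key: Loose blue key of the same shape, a bystander. It may lie to either side of the red one, about 160 mm from it.
- tin: Loose brass-coloured round tin, 94 mm diameter, 36 mm high, a bystander; origin at the underside's centre.
Things that resemble listed ones, but are neither listed nor needed, are in the scene too. Leave any turquoise look-alike of the red_key alone.

How it is judged (in metres and radians):
On the way, in this order (a step that is already met when the one before it is completed fails the run):
1. the red key's eye has passed the gate into the hook and the gate is shut behind it (x of red_key_eye in the frame of hook_bowl between -0.025 and 0.04 m and y of red_key_eye in the frame of hook_bowl between -0.03 and 0.03 m and z of red_key_eye in the frame of hook_bowl between -0.035 and 0.045 m and value of joint hook_gate below 0.12 rad), for 0.2 s.
2. the arm is folded home with the key on the hook (all of step 1 and value of joint swing_arm below 0.07 rad), for 0.2 s.
At the end, for the whole second after the job is handed in: The red key hangs at rest (under 0.06 m/s) from the hook, its long axis within 0.4 rad of vertical with the eye uppermost, eye centre below the hook's bend and within about 30 mm of it; the gate is shut (under 0.12 rad) and the arm is home (under 0.07 rad) (all of step 2 and z of red_key_eye in the frame of hook_bowl below 0 m and angle between red_key's own x axis and vertical below 0.4 rad and linear speed of red_key below 0.06 m/s and contact force between red_key and swing_arm above 0.1 N); the robot touches nothing.
It fails at once if the blue key was shifted more than 30 mm (distance of blue_key from where it was at the start of the episode above 0.03 m).
It fails at once if the tin was shifted more than 30 mm (distance of tin from where it was at the start of the episode above 0.03 m).
It also fails if it takes over 58 s, if anything falls off the work surface, if the arm or the gripper's body presses on something with over 40 N, if the wrist force passes 120 N, or if a joint passes its speed limit or range.

## Working session

There is one attempt and no reset: what is moved stays moved. The work goes in short steps, Python scripts to look and compute and a tool call to move; the robot and the scene stay as the last step left them, time stands still between calls to the robot, and variables do not carry over. Pictures are saved under pics/ and viewed, and the job is handed in when it is done.

Besides the shell and the picture viewer there is one more tool, called after "Emit:" as name([rows], argument=value, ...), one row to a line, values as JSON. move_arm: Moves the arm, as the interface text tells. Its arguments: {"type":"object","properties":{"commands":{"type":"array","items":{"type":"object","properties":{"x":{"type":"number"},"y":{"type":"number"},"z":{"type":"number"},"wx":{"type":"number"},"wy":{"type":"number"},"wz":{"type":"number"}}}},"fingers":{"type":"number"},"grip_force":{"type":"number"}},"required":["commands"]}

```bash
ls; mkdir -p pics; python3 - <<'E'
from bench import *
import cv2
s=state(); print(s)
for n in ("scene","side","wrist"):
    f=grab_frame(n); cv2.imwrite(f"pics/{n}0.png",f["frame"][:,:,::-1]); print(n,{k:v for k,v in f.items() if k!="frame"})
    import numpy as np; np.save(f"pics/{n}0.npy",f,allow_pickle=True)
E
```

```text
pics
{'clock': 0.0, 'q': array([ 1.28179647,  0.68999711, -0.194526  ,  1.5663802 ,  0.15731143,
        0.90250455, -0.21513413]), 'dq': array([ 8.72577446e-04, -9.62867447e-05, -2.44004285e-04,  1.13615884e-03,
       -3.39231033e-04,  1.45188213e-04,  3.43505536e-04]), 'effort': array([ 3.52488441e-04, -5.39610314e+01, -1.26698580e+00, -1.58544588e+01,
        8.96205660e-03,  9.45202773e-03, -1.47444280e-05]), 'position': array([ 198.01118298, -592.11242397,  238.46652007]), 'eef_rot': array([-1.49683005,  1.5689014 ,  1.96763355]), 'ft_force': array([ 0.08813953, -0.54298604, -0.08939412]), 'moment': array([-0.03259075, -0.00395299,  0.05039872]), 'opening': 84.87863365169954}
scene {'fov_y': 45.18331516403439, 'cx': 313.2050501107446, 'cy': 201.99522127905882, 'origin': array([1218.13154535,  793.06838012, 1215.09756471]), 'orientation': array([-2.38036338, -0.00540469,  2.37586604])}
side {'fov_y': 56.66353332304167, 'cx': 323.4092651291886, 'cy': 195.78357662583383, 'origin': array([387.22455384, 675.95174249, 815.81609475]), 'orientation': array([-2.38429453, -0.01419922, -2.95097744])}
wrist {'fov_y': 64.3918266994348, 'cx': 318.73613894188435, 'cy': 198.49014427151815, 'origin': array([ 262.76891994, -570.69980354,  373.1827361 ]), 'orientation': array([ 2.86812409e+00,  1.60300242e-03, -1.24784363e+00])}
```

View pics/scene0.png

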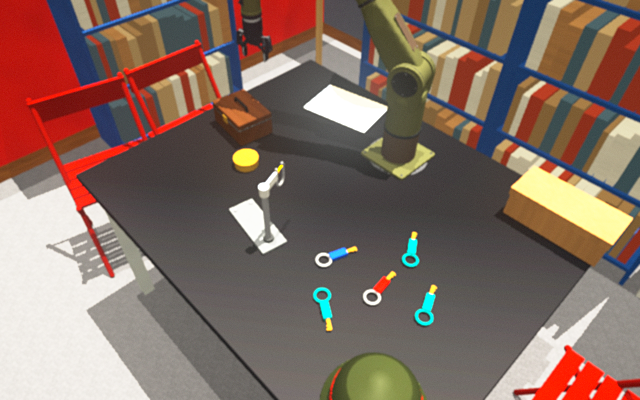

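View pics/side0.png

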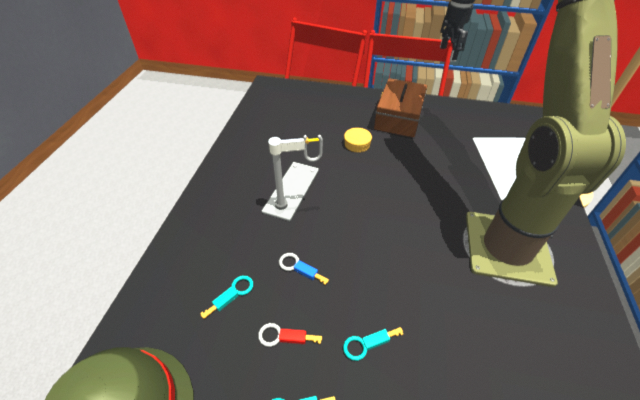

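View pics/wrist0.png

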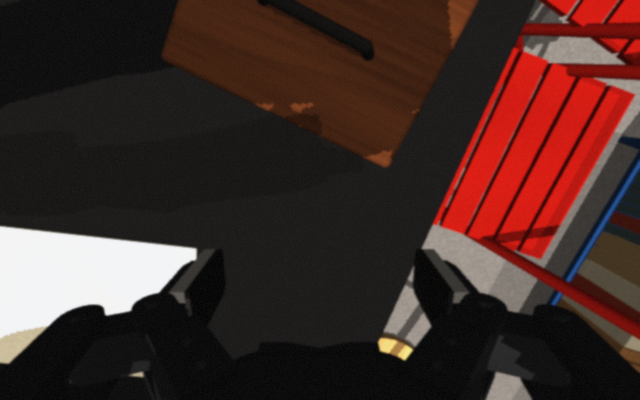

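```bash
cat > h.py <<'E'
import numpy as np, cv2
from scipy.spatial.transform import Rotation as Rot
def K(f):
    h=f["frame"].shape[0]; return h/2/np.tan(np.radians(f["fov_y"])/2)
def R(f): return Rot.from_euler('xyz',f["orientation"]).as_matrix()
def ray(f,u,v):
    d=R(f)@np.array([(u-f["cx"])/K(f),(v-f["cy"])/K(f),1]); return np.array(f["origin"]),d/np.linalg.norm(d)
def onz(f,u,v,z):
    o,d=ray(f,u,v); return o+d*(z-o[2])/d[2]
def tri(*obs):
    A=np.zeros((3,3));b=np.zeros(3);L=[]
    for f,u,v in obs:
        o,d=ray(f,u,v);P=np.eye(3)-np.outer(d,d);A+=P;b+=P@o;L.append((P,o))
    x=np.linalg.solve(A,b); return x,[float(np.linalg.norm(P@(x-o))) for P,o in L]
def proj(f,p):
    c=R(f).T@(np.array(p)-f["origin"]); return c[0]/c[2]*K(f)+f["cx"],c[1]/c[2]*K(f)+f["cy"]
def load(n): return np.load(f"pics/{n}.npy",allow_pickle=True).item()
def crop(f,x0,y0,x1,y1,s,name):
    im=f["frame"][y0:y1,x0:x1,::-1]; cv2.imwrite(name,cv2.resize(im,None,fx=s,fy=s,interpolation=cv2.INTER_CUBIC))
E
python3 - <<'E'
from h import *
a=load("scene0");b=load("side0")
crop(a,220,150,440,310,3.6,"pics/c1.png")
crop(b,240,120,370,220,6,"pics/c2.png")
crop(b,190,240,350,350,4.8,"pics/c3.png")
for n,f in(("scene",a),("side",b)):
    im=f["frame"].astype(int); m=((im[:,:,0]>150)&(im[:,:,1]<60)&(im[:,:,2]<60)).astype(np.uint8); m[:220]=0
    k,l,st,c=cv2.connectedComponentsWithStats(m)
    print(n,[(st[i].tolist(),c[i]) for i in range(1,k) if st[i][4]>40])
E
```

```text
scene [([100, 254, 13, 23, 85], array([106.94117647, 265.04705882])), ([374, 277, 16, 16, 129], array([381.79844961, 285.07751938])), ([515, 346, 125, 54, 2399], array([577.48311797, 381.44351813])), ([329, 377, 7, 23, 42], array([331.33333333, 389.4047619 ])), ([622, 391, 18, 9, 98], array([629.82653061, 396.18367347]))]
side [([280, 339, 25, 4, 57], array([291.63157895, 340.77192982])), ([161, 362, 13, 38, 85], array([169.32941176, 384.28235294]))]
```

View pics/c1.png

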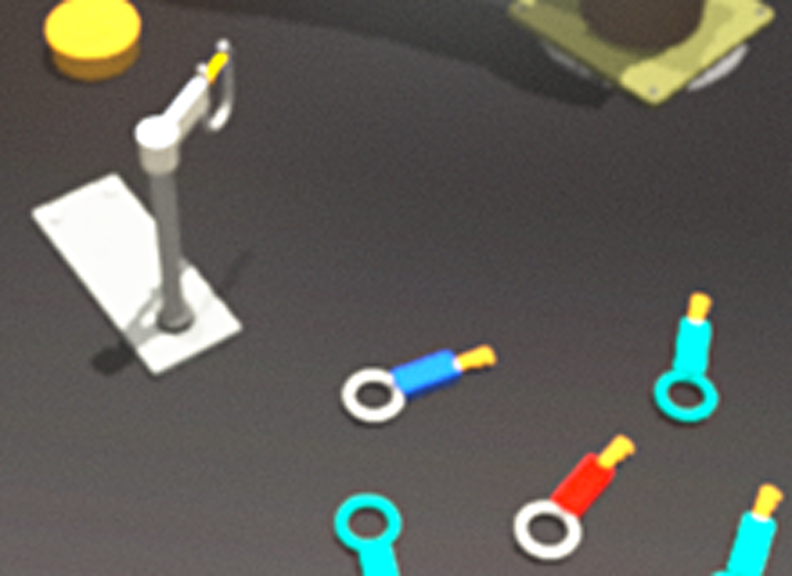

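View pics/c2.png

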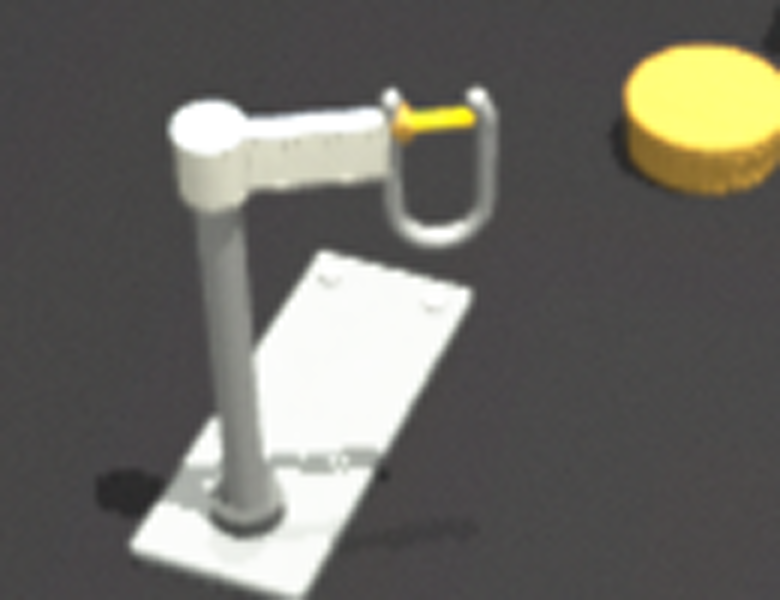

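View pics/c3.png

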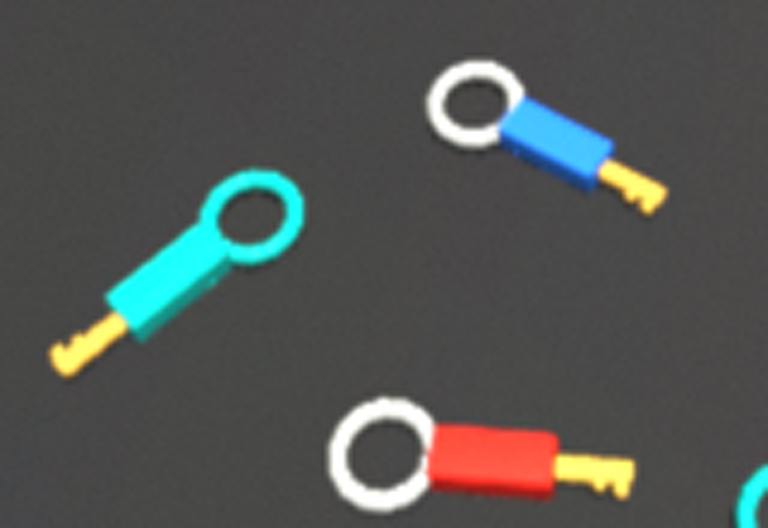

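```bash
python3 - <<'E'
from h import *
a=load("scene0");b=load("side0")
s=lambda x,y:(a,220+x/3.6-.5+.14,150+y/3.6-.36)
c2=lambda x,y:(b,240+x/6-.4,120+y/6-.4)
c3=lambda x,y:(b,190+x/4.8-.4,240+y/4.8-.4)
for n,p,q in [("eye",s(547,530),c3(382,455)),("tip",s(625,445),c3(634,475)),("hub",s(158,135),c2(208,127)),("prong",s(224,46),c2(477,93)),("gate",s(217,67),c2(437,121)),("bowl",s(214,125),c2(437,238)),("base",s(174,322),c2(245,515)),
 ("f1",s(33,211),c2(320,250)),("f2",s(118,174),c2(472,292)),("f3",s(240,327),c2(300,598)),("f4",s(158,374),c2(132,546)),("blueeye",s(373,395),c3(476,104)),("bluetip",s(495,355),c3(660,197))]:
    x,r=tri(p,q); print(n,x.round(1),np.round(r,1))
E
```

```text
eye [558.1 362.1   8.1] [0. 0.]
tip [443.  348.1   2. ] [1.8 1.8]
hub [635.1 -12.3 244.5] [1.2 1.2]
prong [530.6 -51.  249.8] [0.9 0.9]
gate [545.6 -43.2 239.7] [0.2 0.2]
bowl [547.6 -49.7 169.4] [0.5 0.5]
base [636.4 -13.4   7.2] [0.1 0.1]
f1 [ 647.3 -206.9   10.3] [0.4 0.4]
f2 [ 559.1 -188.3   12.2] [0.2 0.2]
f3 [597.2  31.6   6.7] [0.2 0.2]
f4 [683.8  19.9   7.9] [1.9 1.9]
blueeye [564.2 167.7   6.8] [0.3 0.3]
bluetip [457.1 210.   11.8] [2.8 2.8]
```

```bash
cat >> h.py <<'E'
def tool(s): return np.array(s["position"]),Rot.from_euler('xyz',s["eef_rot"]).as_matrix()
def plan(s,p,head=None):
    """target TCP p, tool down, tool y heading 'head' (deg, mod 180). prints shift in tool axes, rotvec in tool axes"""
    P,T=tool(s); d=T.T@(np.array(p)-P)
    print("shift tool mm",d.round(1),"dist",np.linalg.norm(d).round(1))
    if head is not None:
        best=None
        for h in (head,head+180):
            x=np.array([0,0,-1.]);y=np.array([np.cos(np.radians(h)),np.sin(np.radians(h)),0]);G=np.stack([x,y,np.cross(x,y)],1)
            w=Rot.from_matrix(T.T@G).as_rotvec(); print(" turn",w.round(4))
E
python3 - <<'E'
from bench import *
from h import *
import bench; print([n for n in dir(bench) if 'tip' in n.lower() or 'tcp' in n.lower()])
s=state();P,T=tool(s);print(T.round(3))
f=load("wrist0"); print("cam in tool",(T.T@(f["origin"]-P)).round(1),"\n",(T.T@R(f)).round(3))
plan(s,(450,-350,420),108.3)
E
```

```text
['tcp_to_tips']
[[-0.001  0.317 -0.948]
 [ 0.001 -0.948 -0.317]
 [-1.    -0.001  0.   ]]
cam in tool [-1.345e+02 -1.000e-01 -6.820e+01] 
 [[ 0.    -0.27   0.963]
 [ 1.     0.    -0.   ]
 [-0.     0.963  0.27 ]]
shift tool mm [-181.2 -150.1 -315.7] dist 393.7
 turn [-3.1381e+00 -2.2000e-03  1.0000e-04]
 turn [0.0035 0.0001 0.0014]
```

Emit:
move_arm([
  {"x": -18,"y": -15,"z": -32},
  {"x": -18,"y": -15,"z": -32},
  {"x": -18,"y": -15,"z": -32},
  {"x": -18,"y": -15,"z": -32},
  {"x": -18,"y": -15,"z": -32},
  {"x": -18,"y": -15,"z": -32},
  {"x": -18,"y": -15,"z": -32},
  {"x": -18,"y": -15,"z": -32},
  {"x": -18,"y": -15,"z": -32},
  {"x": -18,"y": -15,"z": -32},
])

```text
validation failed for argument at $.co...
```

```bash
python3 - <<'E'
from bench import *
from h import *
print(tcp_to_tips)
s=state();print(s["q"].round(2),s["position"])
plan(s,(480,-60,420),108.3)
E
```

```text
8.0
[ 1.28  0.69 -0.19  1.57  0.16  0.9  -0.22] [ 198.10685733 -592.28294982  238.66348427]
shift tool mm [-180.8 -415.6 -436.2] dist 629.0
 turn [-3.1381e+00 -2.2000e-03  1.0000e-04]
 turn [0.0035 0.0001 0.0014]
```

Emit:
move_arm([
  {"x": -18.0,"y": -15.0,"z": -32.0,"wx": 0.0,"wy": 0.0,"wz": 0.0},
  {"x": -18.0,"y": -15.0,"z": -32.0,"wx": 0.0,"wy": 0.0,"wz": 0.0},
  {"x": -18.0,"y": -15.0,"z": -32.0,"wx": 0.0,"wy": 0.0,"wz": 0.0},
  {"x": -18.0,"y": -15.0,"z": -32.0,"wx": 0.0,"wy": 0.0,"wz": 0.0},
  {"x": -18.0,"y": -15.0,"z": -32.0,"wx": 0.0,"wy": 0.0,"wz": 0.0},
  {"x": -18.0,"y": -15.0,"z": -32.0,"wx": 0.0,"wy": 0.0,"wz": 0.0},
  {"x": -18.0,"y": -15.0,"z": -32.0,"wx": 0.0,"wy": 0.0,"wz": 0.0},
  {"x": -18.0,"y": -15.0,"z": -32.0,"wx": 0.0,"wy": 0.0,"wz": 0.0},
  {"x": -18.0,"y": -15.0,"z": -32.0,"wx": 0.0,"wy": 0.0,"wz": 0.0},
  {"x": -18.0,"y": -15.0,"z": -32.0,"wx": 0.0,"wy": 0.0,"wz": 0.0},
])

```text
clock: 0.98
position: [454.9, -347.4, 420.1]
eef_rot: [-0.493, 1.57, 2.972]
ft_force: [0.6, -0.8, 0.1]
opening: 85.2
```

Emit:
move_arm([
  {"x": 0,"y": -33,"z": -22,"wx": 0,"wy": 0,"wz": 0},
  {"x": 0,"y": -33,"z": -22,"wx": 0,"wy": 0,"wz": 0},
  {"x": 0,"y": -33,"z": -22,"wx": 0,"wy": 0,"wz": 0},
  {"x": 0,"y": -33,"z": -22,"wx": 0,"wy": 0,"wz": 0},
  {"x": 0,"y": -33,"z": -22,"wx": 0,"wy": 0,"wz": 0},
  {"x": 0,"y": -33,"z": -22,"wx": 0,"wy": 0,"wz": 0},
  {"x": 0,"y": -33,"z": -22,"wx": 0,"wy": 0,"wz": 0},
  {"x": 0,"y": -33,"z": -22,"wx": 0,"wy": 0,"wz": 0},
  {"x": 0,"y": 0,"z": 0,"wx": 0,"wy": 0,"wz": 0},
  {"x": 0,"y": 0,"z": 0,"wx": 0,"wy": 0,"wz": 0},
])

```text
clock: 1.82
position: [537.5, -39.5, 419.0]
eef_rot: [-1.45, 1.57, 2.021]
ft_force: [-0.4, -0.9, -1.0]
opening: 85.6
```

```bash
python3 - <<'E'
from bench import *
from h import *
f=grab_frame("wrist");np.save("pics/w1.npy",f,allow_pickle=True);cv2.imwrite("pics/w1.png",f["frame"][:,:,::-1])
s=state();print(s["clock"],s["q"].round(2),s["position"]); print(f["origin"])
plan(s,(480,356,250),97)
E
```

```text
1.8667 [ 0.18  0.4  -0.29  1.53  0.12  1.22 -1.38] [537.14851835 -42.37909282 418.94297516]
[602.04361673 -17.58516115 553.60937915]
shift tool mm [ 168.7 -395.9  -73.1] dist 436.5
 turn [-2.9391e+00  7.0000e-04  1.5000e-03]
 turn [ 0.2025  0.001  -0.0005]
```

View pics/w1.png

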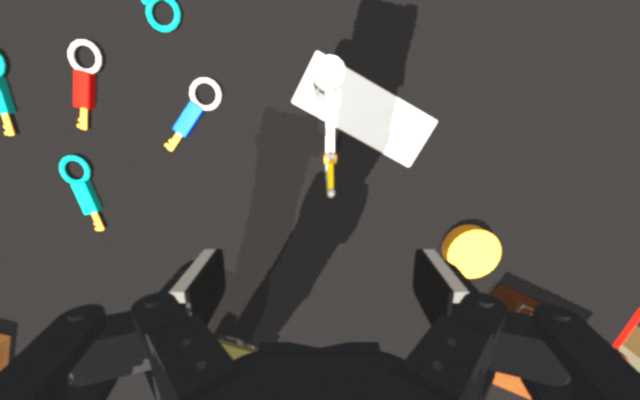

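```bash
python3 - <<'E'
from h import *
f=load("w1"); crop(f,280,40,450,210,4,"pics/c4.png"); crop(f,40,20,140,140,5,"pics/c5.png")
E
```

```text
(no output)
```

View pics/c4.png

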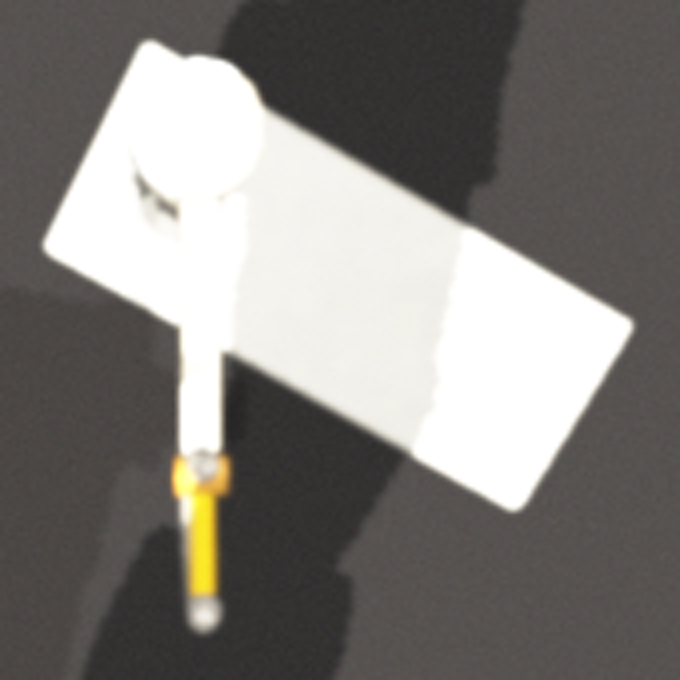

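View pics/c5.png

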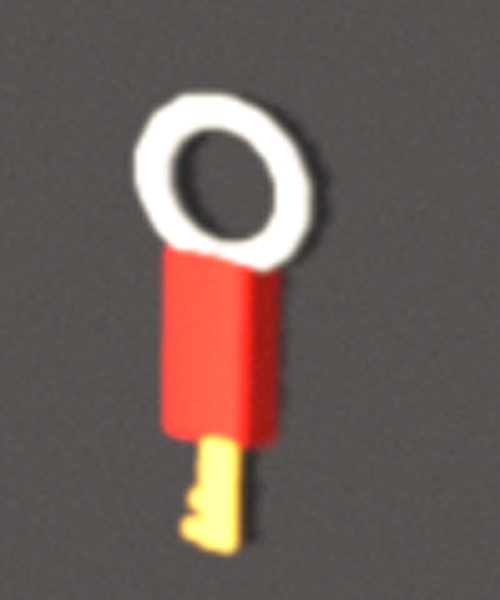

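```bash
python3 - <<'E'
from h import *
a=load("scene0");b=load("side0");w=load("w1")
s=lambda x,y:(a,220+x/3.6-.36,150+y/3.6-.36)
c2=lambda x,y:(b,240+x/6-.4,120+y/6-.4)
c3=lambda x,y:(b,190+x/4.8-.4,240+y/4.8-.4)
c4=lambda x,y:(w,280+x/4-.4,40+y/4-.4)
c5=lambda x,y:(w,40+x/5-.4,20+y/5-.4)
for n,*p in [("eye",s(547,530),c3(382,455),c5(223,182)),("tip",s(625,445),c3(634,475),c5(213,548)),("hub",s(158,135),c2(208,127),c4(198.5,122)),("prong",s(224,46),c2(477,93),c4(204,610)),("gate",s(217,67),c2(437,121),c4(203,550)),
 ("f1",s(33,211),c2(320,250),c4(632,325)),("f2",s(118,174),c2(472,292),c4(515,512)),("f3",s(240,327),c2(300,598),c4(45,248)),("f4",s(158,374),c2(132,546),c4(150,42))]:
    x,r=tri(*p); print(n,x.round(1),np.round(r,1))
print("w hub z248",onz(*c4(198.5,122),248),"nose z252",onz(*c4(204,612),251),"shank",onz(*c4(204,465),252))
print("w eye z9",onz(*c5(223,182),9),"grip top ctr z18",onz(*c5(206,343),18),"blade",onz(*c5(213,548),9))
for x,y in [(632,325),(515,512),(45,248),(150,42)]: print(onz(*c4(x,y),12).round(1))
E
```

```text
eye [558.3 361.9   7.5] [0.4 0.  0.4]
tip [443.3 349.7   5.5] [2.5 2.  1.4]
hub [635.9 -14.1 243.4] [2.2 1.1 2. ]
prong [530.5 -53.1 248.3] [1.6 0.8 1. ]
gate [544.1 -47.9 236.4] [2.  2.3 2.3]
f1 [ 647.6 -209.     8.9] [1.3 0.9 1.5]
f2 [ 559.  -193.1    8.6] [2.6 1.3 2.6]
f3 [597.7  30.9   6.1] [0.8 0.4 1.1]
f4 [684.7  16.6   4.8] [3.6 1.3 2.7]
w hub z248 [637.08395959 -15.20073396 248.        ] nose z252 [531.06907961 -53.82703873 251.        ] shank [565.33313924 -41.69311973 252.        ]
w eye z9 [558.75674007 360.57488304   9.        ] grip top ctr z18 [509.7625795  353.08816826  18.        ] blade [443.04203456 348.50506523   9.        ]
[ 648.2 -209.3   12. ]
[ 560.4 -194.4   12. ]
[598.7  30.   12. ]
[685.6  14.3  12. ]
```

Emit:
move_arm([
  {"x": 12,"y": -38,"z": -11,"wx": 0,"wy": 0,"wz": 0},
  {"x": 12,"y": -38,"z": -11,"wx": 0,"wy": 0,"wz": 0},
  {"x": 12,"y": -38,"z": -11,"wx": 0,"wy": 0,"wz": 0},
  {"x": 12,"y": -38,"z": -11,"wx": 0,"wy": 0,"wz": 0},
  {"x": 12,"y": -38,"z": -11,"wx": 0,"wy": 0,"wz": 0},
  {"x": 12,"y": -38,"z": -11,"wx": 0,"wy": 0,"wz": 0},
  {"x": 12,"y": -38,"z": -11,"wx": 0,"wy": 0,"wz": 0},
  {"x": 12,"y": -38,"z": -11,"wx": 0,"wy": 0,"wz": 0},
  {"x": 12,"y": -38,"z": -11,"wx": 0,"wy": 0,"wz": 0},
  {"x": 12,"y": -38,"z": -11,"wx": 0,"wy": 0,"wz": 0},
])

```text
clock: 2.7
position: [522.3, 351.6, 298.4]
eef_rot: [1.583, 1.569, -1.24]
ft_force: [1.2, -0.3, 0.3]
opening: 85.3
```

Emit:
move_arm([
  {"x": 24,"y": 0,"z": 0,"wx": 0.0925,"wy": 0,"wz": 0},
  {"x": 24,"y": 0,"z": 0,"wx": 0.0925,"wy": 0,"wz": 0},
  {"x": 25,"y": 0,"z": 0,"wx": 0,"wy": 0,"wz": 0},
  {"x": 0,"y": 0,"z": 0,"wx": 0,"wy": 0,"wz": 0},
  {"x": 0,"y": 0,"z": 0,"wx": 0,"wy": 0,"wz": 0},
  {"x": 0,"y": 0,"z": 0,"wx": 0,"wy": 0,"wz": 0},
])

```text
clock: 3.2
position: [522.6, 351.7, 227.6]
eef_rot: [-2.933, 1.569, 0.345]
ft_force: [-0.1, -0.2, 0.4]
opening: 85.4
```

```bash
python3 - <<'E'
from bench import *
from h import *
f=grab_frame("wrist");np.save("pics/w2.npy",f,allow_pickle=True);cv2.imwrite("pics/w2.png",f["frame"][:,:,::-1])
s=state();print(s["clock"],s["q"].round(2),s["position"]); print(f["origin"])
plan(s,(521,355.7,40),98)
E
```

```text
3.25 [-0.54  0.71 -0.24  1.56  0.2   0.89 -2.28] [522.70789024 352.27098153 228.14301344]
[589.91279177 360.85018877 362.3643352 ]
shift tool mm [188.1  -3.4   1.8] dist 188.2
 turn [3.1383e+00 2.1000e-03 4.8000e-03]
 turn [-0.0033 -0.0031  0.0013]
```

View pics/w2.png

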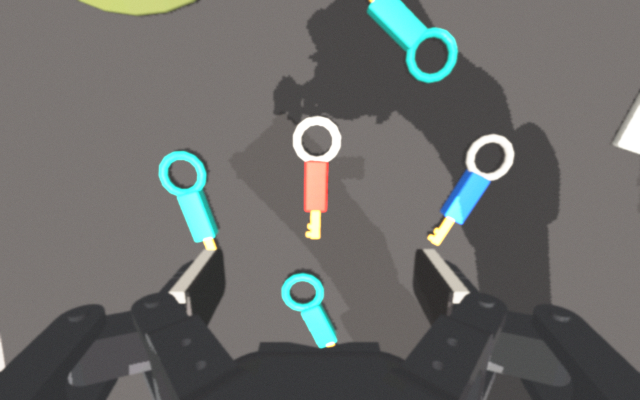

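```bash
python3 - <<'E'
from h import *
f=load("w2"); e=onz(f,317,140,9);t=onz(f,315.5,190,16);g=onz(f,316,211,9)
print(e,t,g,np.degrees(np.arctan2(*(e-t)[1::-1])),np.degrees(np.arctan2(*(e-g)[1::-1])))
E
```

```text
[558.29074406 358.65084753   9.        ] [503.7235633 352.9233232  16.       ] [477.0238446  348.82770425   9.        ] 5.991985036048217 6.892195146645646
```

Emit:
move_arm([
  {"x": 34,"y": -2.5,"z": 2,"wx": 0.018,"wy": 0,"wz": 0},
  {"x": 34,"y": 0,"z": 0,"wx": 0,"wy": 0,"wz": 0},
  {"x": 34,"y": 0,"z": 0,"wx": 0,"wy": 0,"wz": 0},
  {"x": 34,"y": 0,"z": 0,"wx": 0,"wy": 0,"wz": 0},
  {"x": 34,"y": 0,"z": 0,"wx": 0,"wy": 0,"wz": 0},
  {"x": 26,"y": 0,"z": 0,"wx": 0,"wy": 0,"wz": 0},
  {"x": 14,"y": 0,"z": 0,"wx": 0,"wy": 0,"wz": 0},
  {"x": 7,"y": 0,"z": 0,"wx": 0,"wy": 0,"wz": 0},
  {"x": 0,"y": 0,"z": 0,"wx": 0,"wy": 0,"wz": 0},
  {"x": 0,"y": 0,"z": 0,"wx": 0,"wy": 0,"wz": 0},
])

```text
clock: 4.08
position: [520.1, 355.5, 10.9]
eef_rot: [-2.617, 1.568, 0.644]
ft_force: [-0.2, -0.4, 0.5]
opening: 85.5
```

Emit:
move_arm([
  {"x": 0,"y": 0,"z": 0,"wx": 0,"wy": 0,"wz": 0},
  {"x": 0,"y": 0,"z": 0,"wx": 0,"wy": 0,"wz": 0},
  {"x": 0,"y": 0,"z": 0,"wx": 0,"wy": 0,"wz": 0},
  {"x": 0,"y": 0,"z": 0,"wx": 0,"wy": 0,"wz": 0},
  {"x": 0,"y": 0,"z": 0,"wx": 0,"wy": 0,"wz": 0},
  {"x": 0,"y": 0,"z": 0,"wx": 0,"wy": 0,"wz": 0},
  {"x": 0,"y": 0,"z": 0,"wx": 0,"wy": 0,"wz": 0},
  {"x": 0,"y": 0,"z": 0,"wx": 0,"wy": 0,"wz": 0},
  {"x": 0,"y": 0,"z": 0,"wx": 0,"wy": 0,"wz": 0},
  {"x": 0,"y": 0,"z": 0,"wx": 0,"wy": 0,"wz": 0},
], fingers=10, grip_force=90)

```text
clock: 4.92
position: [519.1, 354.9, 10.1]
eef_rot: [-2.792, 1.57, 0.469]
ft_force: [-0.2, -1.2, 5.4]
opening: 22.1
```

Emit:
move_arm([
  {"x": 0,"y": 0,"z": 0,"wx": 0,"wy": 0,"wz": 0},
  {"x": 0,"y": 0,"z": 0,"wx": 0,"wy": 0,"wz": 0},
  {"x": 0,"y": 0,"z": 0,"wx": 0,"wy": 0,"wz": 0},
  {"x": 0,"y": 0,"z": 0,"wx": 0,"wy": 0,"wz": 0},
])

```text
clock: 5.25
position: [519.2, 354.9, 10.1]
eef_rot: [-2.796, 1.57, 0.465]
ft_force: [-0.9, -0.7, 4.8]
opening: 21.7
```

Emit:
move_arm([
  {"x": -10,"y": 0,"z": 0,"wx": 0,"wy": 0,"wz": 0},
  {"x": -25,"y": 0,"z": 0,"wx": 0,"wy": 0,"wz": 0},
  {"x": -35,"y": 0,"z": 0,"wx": 0,"wy": 0,"wz": 0},
  {"x": -40,"y": 0,"z": 0,"wx": 0,"wy": 0,"wz": 0},
  {"x": -40,"y": 0,"z": 0,"wx": 0,"wy": 0,"wz": 0},
  {"x": -40,"y": 0,"z": 0,"wx": 0,"wy": 0,"wz": 0},
  {"x": -40,"y": 0,"z": 0,"wx": 0,"wy": 0,"wz": 0},
  {"x": -35,"y": 0,"z": 0,"wx": 0,"wy": 0,"wz": 0},
  {"x": -10,"y": 0,"z": 0,"wx": 0,"wy": 0,"wz": 0},
  {"x": 0,"y": 0,"z": 0,"wx": 0,"wy": 0,"wz": 0},
])

```text
clock: 6.08
position: [520.1, 355.9, 288.4]
eef_rot: [-2.61, 1.563, 0.651]
ft_force: [0.0, -0.2, -0.4]
opening: 22.0
```

```bash
python3 - <<'E'
from bench import *
from h import *
for n in ("wrist","side"):
    f=grab_frame(n);np.save(f"pics/{n}3.npy",f,allow_pickle=True);cv2.imwrite(f"pics/{n}3.png",f["frame"][:,:,::-1])
s=state();print(s["clock"],s["q"].round(2),s["position"],s["ft_force"])
plan(s,(520,30,310),110.1)
E
```

```text
6.1833 [-0.54  0.65 -0.25  1.5   0.18  1.02 -2.28] [518.106923   354.05763969 283.49656378] [-0.39755776  0.40409853 -1.57139957]
shift tool mm [-26.1 322.   36.9] dist 325.1
 turn [ 2.9108e+00 -1.5000e-03 -2.1000e-03]
 turn [-0.2308  0.0014 -0.001 ]
```

View pics/wrist3.png

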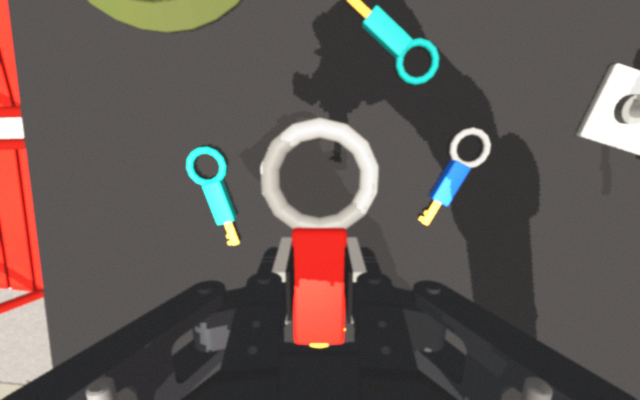

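View pics/side3.png

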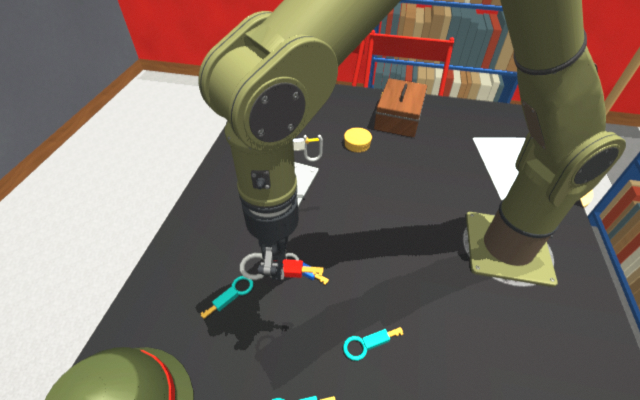

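```bash
python3 - <<'E'
from h import *
f=load("wrist3"); im=f["frame"].astype(int)
crop(f,240,100,400,260,4,"pics/c6.png")
m=(im.min(2)>110).astype(np.uint8); m[:110]=0; m[232:]=0; m[:,:255]=0;m[:,385:]=0
cs,_=cv2.findContours(m,cv2.RETR_CCOMP,cv2.CHAIN_APPROX_NONE)
outer=max(cs,key=cv2.contourArea); print(cv2.boundingRect(outer))
# model
C=np.array([-134.5,0,-68]); RT=np.array([[0,-.27,.963],[1,0,0],[0,.963,.27]])
k=K(f)
def pr(p): c=RT.T@(np.array(p)-C); return c[0]/c[2]*k+f["cx"],c[1]/c[2]*k+f["cy"]
from scipy.optimize import least_squares
pts=outer[:,0,:].astype(float); pts=pts[pts[:,1]<222]
th=np.linspace(0,2*np.pi,361)
def ring(P,r):
    ex,ez,ey,pitch=P
    # plane axes: y, and a = direction to eye: -z rotated
    a=np.array([np.sin(pitch),0,-np.cos(pitch)]) # +pitch: eye downward
    c=np.array([ex,ey,ez]); return np.array([pr(c+r*(np.cos(t)*a+np.sin(t)*np.array([0,1,0]))) for t in th])
def res(P):
    q=ring(P,26); return np.array([np.min(np.hypot(*(q-p).T)) for p in pts])
for p0 in (0,.2,-.2):
    s=least_squares(res,[-2,-38,0,p0]); print(s.x.round(3),s.cost, len(pts))
E
```

```text
(259, 117, 120, 112)
[ 2.0680e+00 -3.8549e+01  1.8500e-01  7.0000e-03] 49.14303528294539 262
[ 2.0680e+00 -3.8549e+01  1.8500e-01  7.0000e-03] 49.14303532194561 262
[ 2.0680e+00 -3.8549e+01  1.8500e-01  7.0000e-03] 49.14303531713868 262
```

View pics/c6.png

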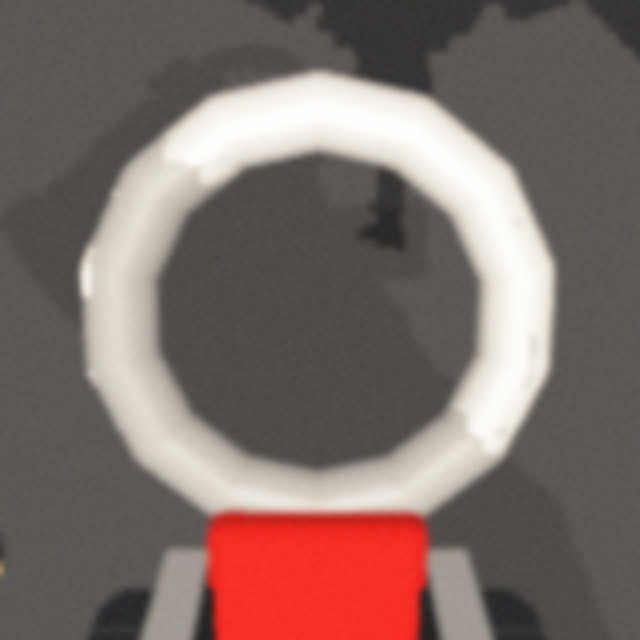

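Emit:
move_arm([
  {"x": -10,"y": 36,"z": 7,"wx": 0,"wy": 0,"wz": 0},
  {"x": -8,"y": 38,"z": 7,"wx": 0,"wy": 0,"wz": 0},
  {"x": -8,"y": 38,"z": 7,"wx": 0,"wy": 0,"wz": 0},
  {"x": 0,"y": 39,"z": 7,"wx": 0,"wy": 0,"wz": 0},
  {"x": 0,"y": 39,"z": 8,"wx": 0,"wy": 0,"wz": 0},
  {"x": 0,"y": 39,"z": 8,"wx": 0,"wy": 0,"wz": 0},
  {"x": 0,"y": 39,"z": 8,"wx": 0,"wy": 0,"wz": 0},
  {"x": 0,"y": 39,"z": 8,"wx": 0,"wy": 0,"wz": 0},
  {"x": 0,"y": 39,"z": 8,"wx": 0,"wy": 0,"wz": 0},
  {"x": 0,"y": 39,"z": 8,"wx": 0,"wy": 0,"wz": 0},
])

```text
clock: 7.02
position: [487.1, -38.6, 308.0]
eef_rot: [-0.111, 1.565, -3.132]
ft_force: [0.3, 0.2, -0.4]
opening: 21.7
```

Emit:
move_arm([
  {"x": 0,"y": 10,"z": 0,"wx": -0.115,"wy": 0,"wz": 0},
  {"x": 0,"y": 10,"z": 0,"wx": -0.115,"wy": 0,"wz": 0},
  {"x": 0,"y": 0,"z": 0,"wx": 0,"wy": 0,"wz": 0},
  {"x": 0,"y": 0,"z": 0,"wx": 0,"wy": 0,"wz": 0},
  {"x": 0,"y": 0,"z": 0,"wx": 0,"wy": 0,"wz": 0},
  {"x": 0,"y": 0,"z": 0,"wx": 0,"wy": 0,"wz": 0},
])

```text
clock: 7.52
position: [492.4, -54.9, 309.6]
eef_rot: [-0.737, 1.569, 2.754]
ft_force: [1.1, 1.6, -0.8]
opening: 22.0
```

```bash
cat >look.py <<'E'
import sys
from bench import *
from h import *
n=sys.argv[1]
for c in sys.argv[2:]:
    f=grab_frame(c);np.save(f"pics/{c}{n}.npy",f,allow_pickle=True);cv2.imwrite(f"pics/{c}{n}.png",f["frame"][:,:,::-1])
s=state();print(s["clock"],s["q"].round(2),s["position"].round(1),s["ft_force"].round(1),s["opening"])
E
python3 look.py 4 wrist scene side; python3 - <<'E'
from bench import *
from h import *
plan(state(),(486.6,-69.9,285),110.1)
E
```

```text
7.6667 [ 0.24  0.44 -0.33  1.84  0.18  0.89 -1.39] [492.8 -55.3 310.2] [-0.   0.5 -0.4] 21.847814242550626
shift tool mm [25.2 11.6 10.8] dist 29.8
 turn [ 3.1416e+00  3.0000e-04 -4.0000e-04]
 turn [-0.      0.0003  0.0002]
```

View pics/wrist4.png

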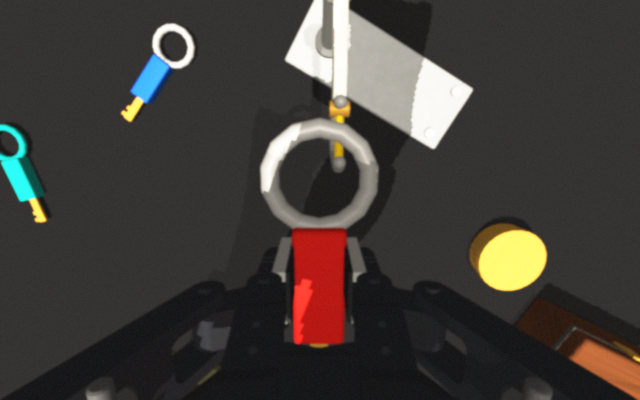

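```bash
python3 - <<'E'
from h import *
f=load("wrist4"); crop(f,280,60,400,200,4.2,"pics/c7.png")
E
```

```text
(no output)
```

View pics/c7.png

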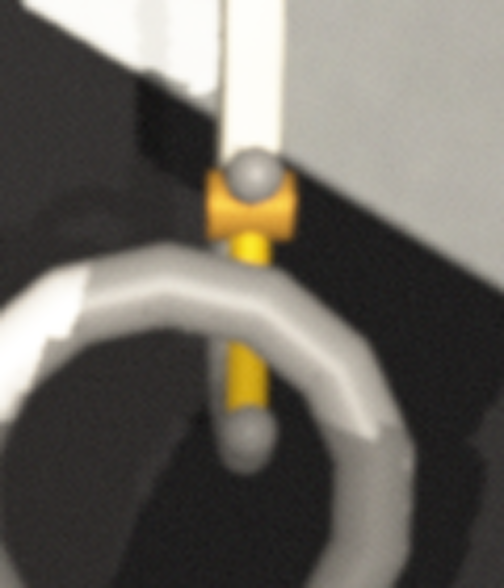

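```bash
python3 - <<'E'
from h import *
from bench import *
f=load("wrist4"); n=onz(f,338.6,164.3,249.5); sh=onz(f,340.5,100.7,250); print(n,sh,np.hypot(*(n-sh)[:2]))
s=state();P,T=tool(s)
print("nose in tool",(T.T@(n-P)).round(1),"shank",(T.T@(sh-P)).round(1),P)
w=load("w1"); n1=onz(w,280+204/4-.4,40+612/4-.4,249.5); print("nose w1 in tool",(T.T@(n1-P)).round(1))
a=load("scene0"); print()
print("tri nose",tri((f,338.6,164.3),(w,280+204/4-.4,40+611/4-.4)))
E
```

```text
[529.9081832  -54.12350138 249.5       ] [565.34415675 -41.64844373 250.        ] 37.56774261586764
nose in tool [ 60.7  11.7 -35.3] shank [ 60.1  12.2 -72.9] [492.76498611 -55.26363137 310.16472879]
nose w1 in tool [ 60.7  11.9 -36.1]

tri nose (array([528.40765311, -55.30906156, 238.58614389]), [0.08284299531538289, 0.08284299531541547])
```

Emit:
move_arm([
  {"x": 10,"y": 5.8,"z": 5.6,"wx": 0,"wy": 0,"wz": 0},
  {"x": 15,"y": 5.8,"z": 5.7,"wx": 0,"wy": 0,"wz": 0},
  {"x": 15,"y": 0,"z": 0,"wx": 0,"wy": 0,"wz": 0},
  {"x": 6,"y": 0,"z": 0,"wx": 0,"wy": 0,"wz": 0},
  {"x": 0,"y": 0,"z": 0,"wx": 0,"wy": 0,"wz": 0},
  {"x": 0,"y": 0,"z": 0,"wx": 0,"wy": 0,"wz": 0},
  {"x": 0,"y": 0,"z": 0,"wx": 0,"wy": 0,"wz": 0},
  {"x": 0,"y": 0,"z": 0,"wx": 0,"wy": 0,"wz": 0},
])

```text
clock: 8.33
position: [487.0, -70.7, 265.1]
eef_rot: [2.765, 1.569, -0.026]
ft_force: [0.4, -0.2, -1.4]
opening: 21.7
```

```bash
python3 look.py 5 wrist side scene; python3 - <<'E'
from h import *
f=load("wrist5"); crop(f,240,60,400,240,3.2,"pics/c8.png")
f=load("side5"); crop(f,240,110,380,220,5.6,"pics/c9.png")
E
```

```text
8.4833 [ 0.26  0.49 -0.31  1.92  0.21  0.76 -1.4 ] [486.6 -70.9 264.8] [-0.3  1.  -1.3] 21.609354460786445
```

View pics/c8.png

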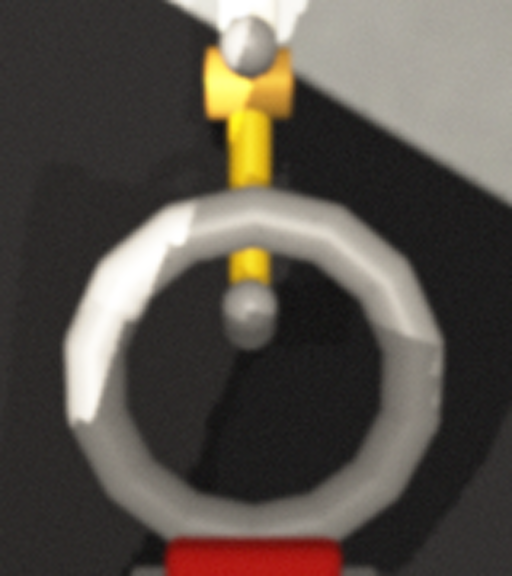

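View pics/c9.png

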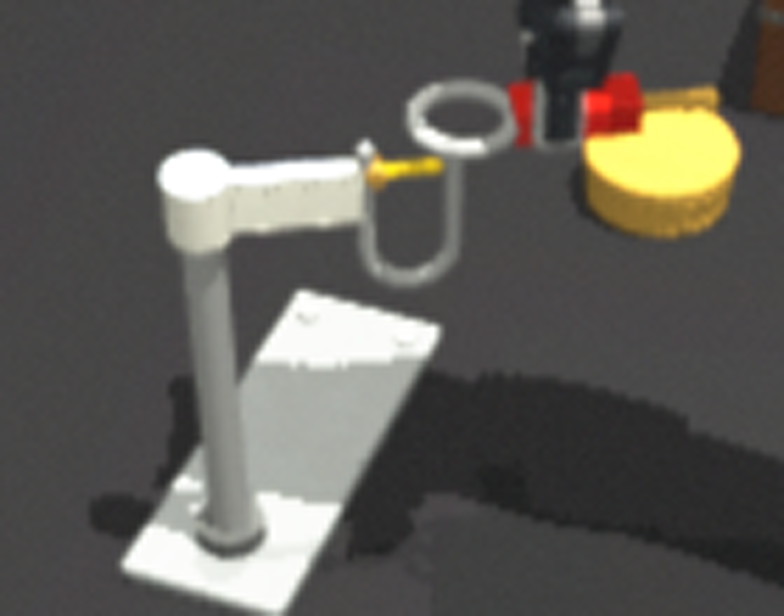

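```bash
python3 - <<'E'
from h import *
from bench import *
s=state();P,T=tool(s);f=load("wrist5")
for n,u,v,z in [("nose",317.5,156.1,249.5),("shank",317.2,73.0,250),("rim inner edge",318,60+250/3.2-.3,263),("rim outer edge",318,60+190/3.2-.3,263)]:
    print(n,(T.T@(onz(f,u,v,z)-P)).round(1))
E
```

```text
nose [ 15.4  -0.8 -47.3]
shank [ 14.9  -0.9 -84.1]
rim inner edge [  1.9  -0.5 -57. ]
rim outer edge [  1.9  -0.5 -64.7]
```

Emit:
move_arm([
  {"x": 6,"y": -0.5,"z": 0.6,"wx": 0,"wy": 0,"wz": 0},
  {"x": 6,"y": 0,"z": 0,"wx": 0,"wy": 0,"wz": 0},
  {"x": 5,"y": 0,"z": 0,"wx": 0,"wy": 0,"wz": 0},
  {"x": 5,"y": 0,"z": 0,"wx": 0,"wy": 0,"wz": 0},
  {"x": 5,"y": 0,"z": 0,"wx": 0,"wy": 0,"wz": 0},
  {"x": 5,"y": 0,"z": 0,"wx": 0,"wy": 0,"wz": 0},
  {"x": 0,"y": 0,"z": 0,"wx": 0,"wy": 0,"wz": 0},
])

```text
clock: 9.07
position: [484.5, -71.0, 231.2]
eef_rot: [-0.262, 1.568, -3.054]
ft_force: [-1.5, -0.5, 0.1]
opening: 21.6
```

```bash
python3 look.py 6 wrist side; python3 - <<'E'
from h import *
f=load("wrist6"); crop(f,240,60,400,240,3.2,"pics/c10.png")
f=load("side6"); crop(f,240,110,380,220,5.6,"pics/c11.png")
E
```

```text
9.1667 [ 0.24  0.54 -0.29  1.97  0.24  0.67 -1.42] [484.3 -71.1 231.7] [-1.3  0.2 -0.7] 21.734012560579416
```

View pics/c10.png

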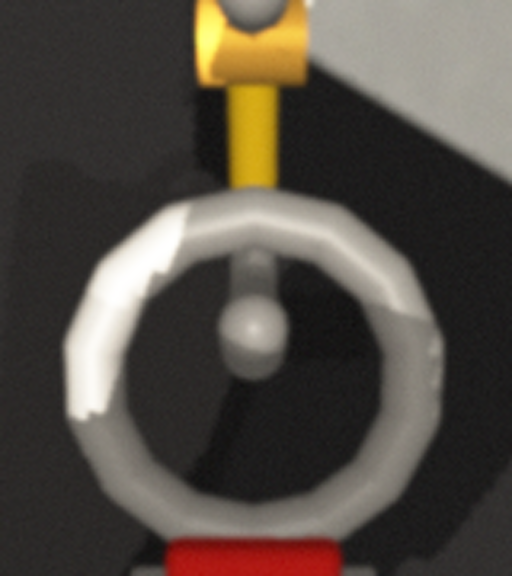

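View pics/c11.png

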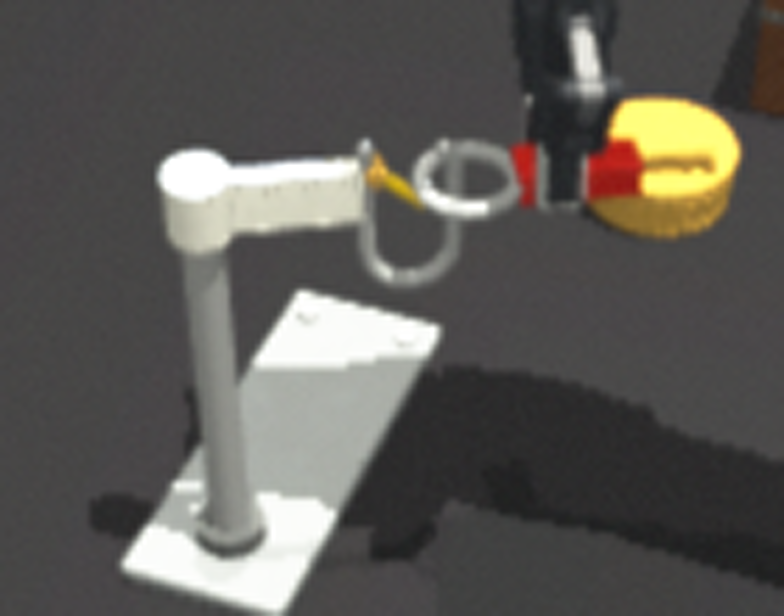

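Emit:
move_arm([
  {"x": 5,"y": 0,"z": -0.5,"wx": 0,"wy": 0,"wz": 0},
  {"x": 5,"y": 0,"z": -0.5,"wx": 0,"wy": 0,"wz": 0},
  {"x": 5,"y": 0,"z": 0,"wx": 0,"wy": 0,"wz": 0},
  {"x": 5,"y": 0,"z": 0,"wx": 0,"wy": 0,"wz": 0},
  {"x": 5,"y": 0,"z": 0,"wx": 0,"wy": 0,"wz": 0},
  {"x": 0,"y": 0,"z": 0,"wx": 0,"wy": 0,"wz": 0},
  {"x": 0,"y": 0,"z": 0,"wx": 0,"wy": 0,"wz": 0},
])

```text
clock: 9.75
position: [486.4, -70.2, 206.8]
eef_rot: [-0.958, 1.57, 2.534]
ft_force: [0.5, 0.3, -0.4]
opening: 21.7
```

```bash
python3 look.py 7 wrist side; python3 - <<'E'
from h import *
f=load("wrist7"); crop(f,240,60,400,240,3.2,"pics/c12.png")
f=load("side7"); crop(f,240,110,380,220,5.6,"pics/c13.png")
E
```

```text
9.85 [ 0.23  0.57 -0.27  1.99  0.26  0.61 -1.44] [486.7 -70.3 207.4] [ 0.1 -0.3 -0.8] 21.765715087508344
```

View pics/c12.png

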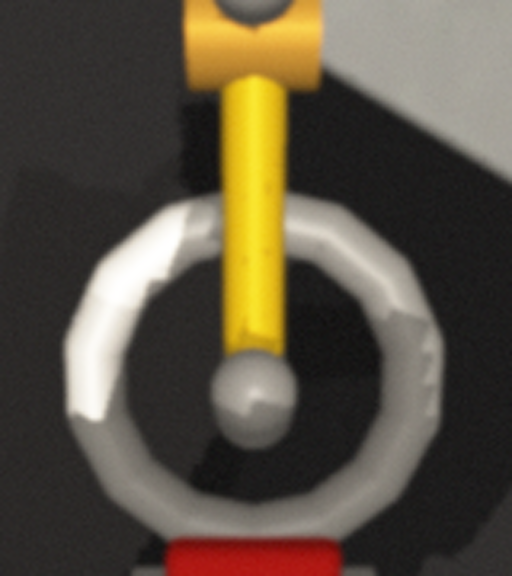

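View pics/c13.png

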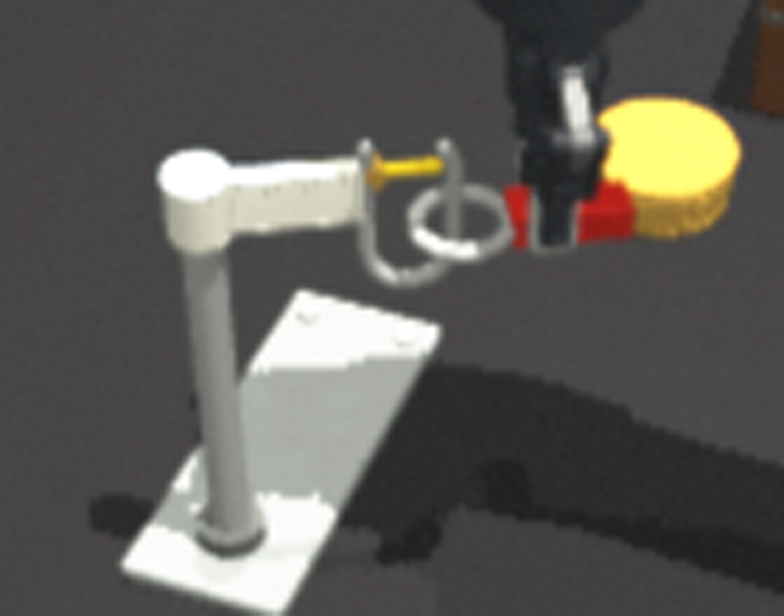

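Emit:
move_arm([
  {"x": 5,"y": 0,"z": 0,"wx": 0,"wy": 0,"wz": 0},
  {"x": 3,"y": 0,"z": 0,"wx": 0,"wy": 0,"wz": 0},
  {"x": 0,"y": 0,"z": 0,"wx": 0,"wy": 0,"wz": 0},
])

```text
clock: 10.1
position: [486.0, -70.4, 198.7]
eef_rot: [-0.334, 1.57, -3.125]
ft_force: [0.3, 0.6, -1.2]
opening: 21.7
```

Emit:
move_arm([
  {"x": 0,"y": 0,"z": 0,"wx": 0,"wy": 0,"wz": 0},
  {"x": 0,"y": 0,"z": 0,"wx": 0,"wy": 0,"wz": 0},
  {"x": 0,"y": 0,"z": 0,"wx": 0,"wy": 0,"wz": 0},
  {"x": 0,"y": 0,"z": 0,"wx": 0,"wy": 0,"wz": 0},
  {"x": 0,"y": 0,"z": 0,"wx": 0,"wy": 0,"wz": 0},
  {"x": 0,"y": 0,"z": 0,"wx": 0,"wy": 0,"wz": 0},
  {"x": 0,"y": 0,"z": 0,"wx": 0,"wy": 0,"wz": 0},
  {"x": 0,"y": 0,"z": 0,"wx": 0,"wy": 0,"wz": 0},
  {"x": 0,"y": 0,"z": 0,"wx": 0,"wy": 0,"wz": 0},
  {"x": 0,"y": 0,"z": 0,"wx": 0,"wy": 0,"wz": 0},
], fingers=85)

```text
clock: 10.93
position: [486.4, -70.4, 199.3]
eef_rot: [1.937, 1.571, -0.855]
ft_force: [-0.0, 0.2, 0.3]
opening: 85.2
```

```bash
python3 look.py 8 wrist side; python3 - <<'E'
from h import *
f=load("side8"); crop(f,240,110,380,220,5.6,"pics/c15.png")
E
```

```text
11.0333 [ 0.22  0.59 -0.27  2.    0.27  0.59 -1.45] [486.4 -70.5 199.3] [-0.1  0.2 -0.4] 84.9452425932423
```

View pics/c15.png

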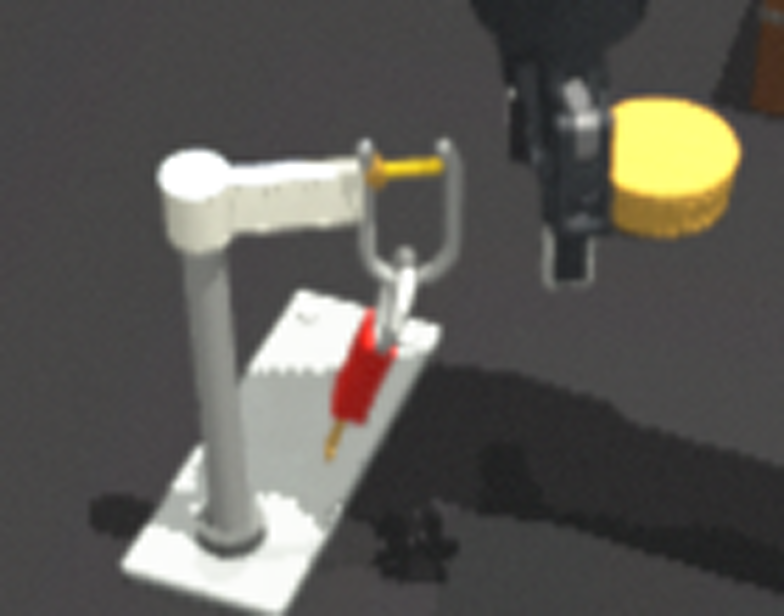

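View pics/wrist8.png

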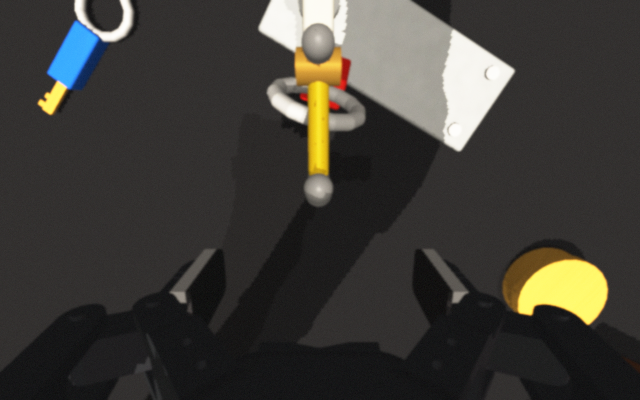

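Emit:
move_arm([
  {"x": -25,"y": 0,"z": 0,"wx": 0,"wy": 0,"wz": 0},
  {"x": -40,"y": 0,"z": 0,"wx": 0,"wy": 0,"wz": 0},
  {"x": -40,"y": 0,"z": 0,"wx": 0,"wy": 0,"wz": 0},
  {"x": 0,"y": -12,"z": -28,"wx": 0,"wy": 0,"wz": 0},
  {"x": 0,"y": -12,"z": -28,"wx": 0,"wy": 0,"wz": 0},
  {"x": 0,"y": -10,"z": -28,"wx": 0,"wy": 0,"wz": 0},
  {"x": 0,"y": 0,"z": -28,"wx": 0,"wy": 0,"wz": 0},
  {"x": 0,"y": 0,"z": 0,"wx": 0,"wy": 0,"wz": 0},
  {"x": 0,"y": 0,"z": 0,"wx": 0,"wy": 0,"wz": 0},
  {"x": 0,"y": 0,"z": 0,"wx": 0,"wy": 0,"wz": 0},
], fingers=0)

```text
clock: 11.87
position: [579.0, -0.8, 303.8]
eef_rot: [0.105, 1.569, -2.687]
ft_force: [-0.7, -0.2, -0.4]
opening: 0.1
```

```bash
python3 look.py 9 wrist side scene; python3 - <<'E'
from h import *
from bench import *
plan(state(),(579.9,0.1,231),110.1)
E
```

```text
12.0167 [ 0.11  0.56 -0.31  1.62  0.2   0.99 -1.49] [579.   -1.2 304.3] [0.5 0.1 0.5] -0.18723824389505017
shift tool mm [73.3 -0.9 -1.4] dist 73.3
 turn [ 3.1393e+00 -8.0000e-04 -1.8000e-03]
 turn [-0.0023  0.0012 -0.0005]
```

View pics/wrist9.png

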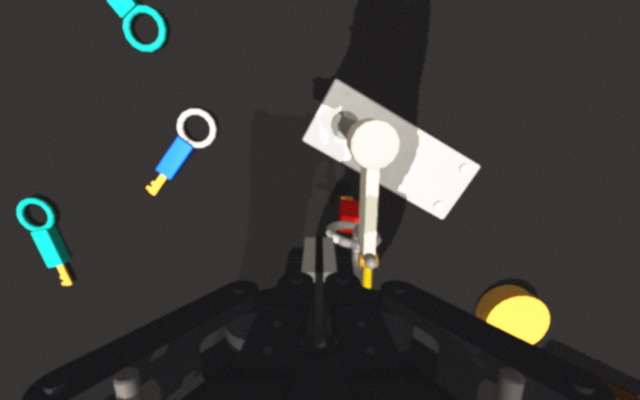

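View pics/side9.png

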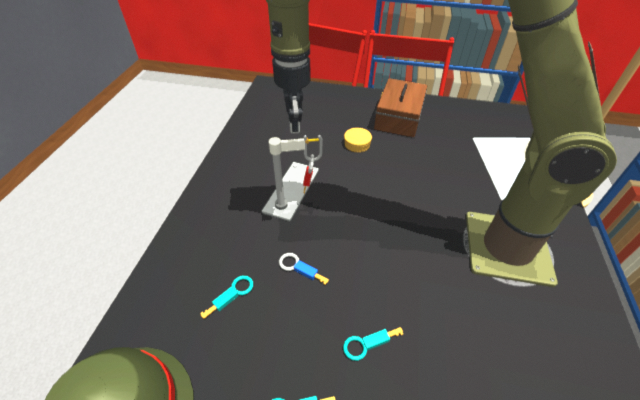

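Emit:
move_arm([
  {"x": 30,"y": 0,"z": 0,"wx": 0,"wy": 0,"wz": 0},
  {"x": 28,"y": 0,"z": 0,"wx": 0,"wy": 0,"wz": 0},
  {"x": 15,"y": 0,"z": 0,"wx": 0,"wy": 0,"wz": 0},
  {"x": 0,"y": 4,"z": 0,"wx": 0,"wy": 0,"wz": 0},
  {"x": 0,"y": 4,"z": 0,"wx": 0,"wy": 0,"wz": 0},
  {"x": 0,"y": 4,"z": 0,"wx": 0,"wy": 0,"wz": 0},
  {"x": 0,"y": 0,"z": 0,"wx": 0,"wy": 0,"wz": 0},
])

```text
clock: 12.6
position: [585.4, -13.1, 232.9]
eef_rot: [2.515, 1.567, -0.279]
ft_force: [0.3, -0.3, 0.7]
opening: 0.1
```

```bash
python3 look.py 10 wrist; python3 - <<'E'
from h import *
f=load("wrist10"); crop(f,240,60,440,260,3,"pics/c16.png")
E
```

```text
12.65 [ 0.11  0.65 -0.29  1.7   0.24  0.83 -1.51] [585.2 -12.4 232.8] [-0.4 -0.2 -0.6] 0.1176421015159963
```

View pics/wrist10.png

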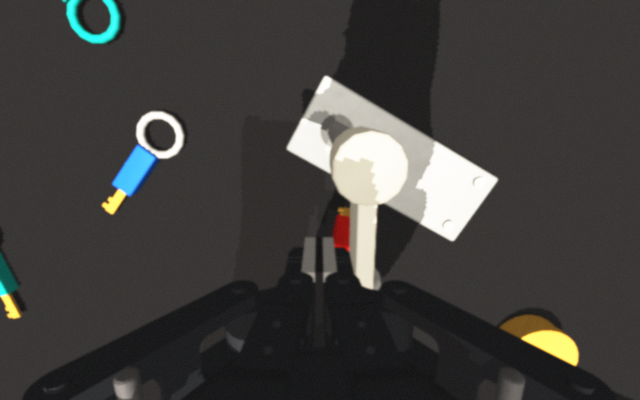

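Emit:
move_arm([
  {"x": 0,"y": 3,"z": 0,"wx": 0,"wy": 0,"wz": 0},
  {"x": 0,"y": 2.4,"z": 0.8,"wx": -0.05,"wy": 0,"wz": 0},
  {"x": 0,"y": 2.4,"z": 0.8,"wx": -0.05,"wy": 0,"wz": 0},
  {"x": 0,"y": 2.4,"z": 0.8,"wx": -0.05,"wy": 0,"wz": 0},
  {"x": 0,"y": 2.4,"z": 0.8,"wx": -0.05,"wy": 0,"wz": 0},
  {"x": 0,"y": 2.4,"z": 0.8,"wx": -0.05,"wy": 0,"wz": 0},
  {"x": 0,"y": 2.4,"z": 0.8,"wx": -0.05,"wy": 0,"wz": 0},
])

```text
clock: 13.23
position: [587.1, -28.0, 232.2]
eef_rot: [-2.179, 1.569, 1.616]
ft_force: [-2.3, 1.5, 1.8]
opening: -0.0
```

```bash
python3 look.py 11 wrist
```

```text
13.2833 [ 0.19  0.67 -0.39  1.68  0.31  0.85 -1.24] [587.5 -28.8 232. ] [-0.3  2.4  1.7] -0.10187983541912263
```

View pics/wrist11.png

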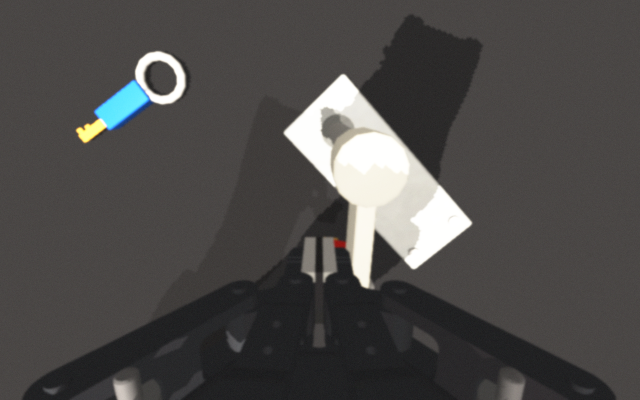

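Emit:
move_arm([
  {"x": 0,"y": 2.4,"z": 0.9,"wx": -0.05,"wy": 0,"wz": 0},
  {"x": 0,"y": 2.4,"z": 0.9,"wx": -0.05,"wy": 0,"wz": 0},
  {"x": 0,"y": 2.4,"z": 0.9,"wx": -0.05,"wy": 0,"wz": 0},
  {"x": 0,"y": 2.4,"z": 0.9,"wx": -0.05,"wy": 0,"wz": 0},
  {"x": 0,"y": 2.4,"z": 0.9,"wx": -0.05,"wy": 0,"wz": 0},
  {"x": 0,"y": 2.4,"z": 0.9,"wx": -0.05,"wy": 0,"wz": 0},
  {"x": 0,"y": 2.4,"z": 0.9,"wx": -0.05,"wy": 0,"wz": 0},
  {"x": 0,"y": 2.4,"z": 0.9,"wx": -0.05,"wy": 0,"wz": 0},
  {"x": 0,"y": 2.4,"z": 0.9,"wx": -0.05,"wy": 0,"wz": 0},
  {"x": 0,"y": 2.4,"z": 0.9,"wx": -0.05,"wy": 0,"wz": 0},
])

```text
clock: 14.12
position: [599.7, -50.2, 231.9]
eef_rot: [-2.464, 1.57, 1.829]
ft_force: [-1.8, 2.2, 1.2]
opening: -0.1
```

```bash
python3 look.py 12 wrist
```

```text
14.1667 [ 0.3   0.71 -0.53  1.64  0.42  0.92 -0.8 ] [600.1 -50.9 231.8] [-0.8  2.3  1.1] 0.10010659101783723
```

View pics/wrist12.png

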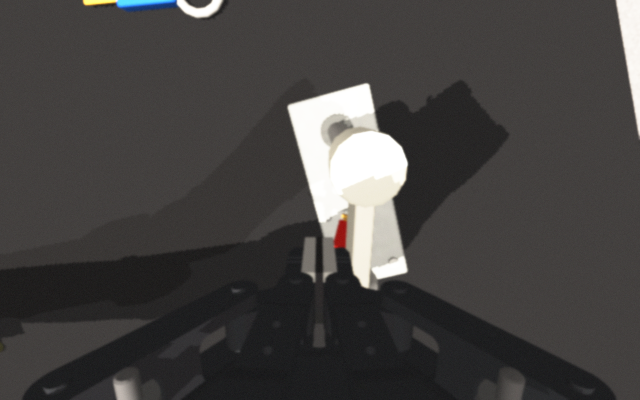

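Emit:
move_arm([
  {"x": 0,"y": 2.4,"z": 0.9,"wx": -0.05,"wy": 0,"wz": 0},
  {"x": 0,"y": 2.4,"z": 0.9,"wx": -0.05,"wy": 0,"wz": 0},
  {"x": 0,"y": 2.4,"z": 0.9,"wx": -0.05,"wy": 0,"wz": 0},
  {"x": 0,"y": 2.4,"z": 0.9,"wx": -0.05,"wy": 0,"wz": 0},
  {"x": 0,"y": 2,"z": 0.5,"wx": -0.04,"wy": 0,"wz": 0},
  {"x": 0,"y": 1,"z": 0,"wx": 0,"wy": 0,"wz": 0},
  {"x": 0,"y": 0,"z": 0,"wx": 0,"wy": 0,"wz": 0},
])

```text
clock: 14.75
position: [610.4, -58.8, 231.5]
eef_rot: [-1.581, 1.57, 2.949]
ft_force: [-1.7, 0.9, 1.4]
opening: 0.1
```

```bash
python3 look.py 13 wrist
```

```text
14.8 [ 0.34  0.73 -0.59  1.6   0.47  0.96 -0.59] [610.3 -58.8 231.4] [-2.3  2.   1.5] 0.2973568743355451
```

View pics/wrist13.png

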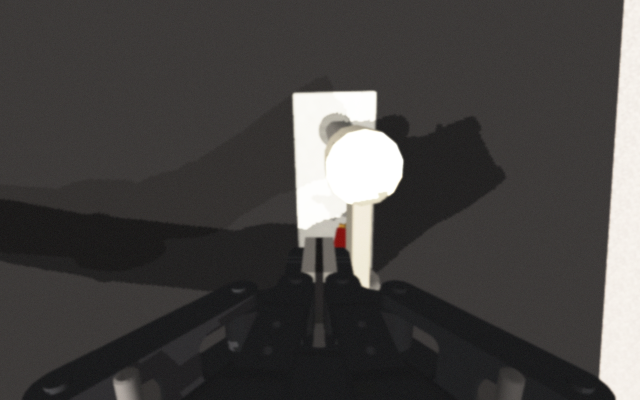

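Emit:
move_arm([
  {"x": 0,"y": 1,"z": 0,"wx": 0,"wy": 0,"wz": 0},
  {"x": 0,"y": 1,"z": 0,"wx": 0,"wy": 0,"wz": 0},
  {"x": 0,"y": 1,"z": 0,"wx": 0,"wy": 0,"wz": 0},
  {"x": 0,"y": 0,"z": 0,"wx": 0,"wy": 0,"wz": 0},
])

```text
clock: 15.13
position: [610.7, -58.9, 231.4]
eef_rot: [-1.302, 1.565, -3.054]
ft_force: [-9.3, 1.9, 8.2]
opening: -0.4
```

Emit:
move_arm([
  {"x": 0,"y": 1,"z": 0,"wx": 0,"wy": 0,"wz": 0},
  {"x": 0,"y": 1,"z": 0,"wx": 0,"wy": 0,"wz": 0},
  {"x": 0,"y": 0,"z": 0,"wx": 0,"wy": 0,"wz": 0},
])

```text
clock: 15.38
position: [610.8, -59.0, 231.4]
eef_rot: [-1.314, 1.561, -3.065]
ft_force: [-14.2, 2.5, 11.4]
opening: -0.3
```

Emit:
move_arm([
  {"x": 0,"y": -8,"z": 0,"wx": 0,"wy": 0,"wz": 0},
  {"x": 0,"y": -10,"z": 0,"wx": 0,"wy": 0,"wz": 0},
  {"x": -30,"y": -5,"z": 0,"wx": 0,"wy": 0,"wz": 0},
  {"x": -40,"y": 0,"z": 0,"wx": 0,"wy": 0,"wz": 0},
  {"x": -40,"y": 0,"z": 0,"wx": 0,"wy": 0,"wz": 0},
  {"x": -40,"y": 0,"z": 0,"wx": 0,"wy": 0,"wz": 0},
  {"x": 0,"y": -30,"z": 0,"wx": 0,"wy": 0,"wz": 0},
  {"x": 0,"y": -30,"z": 0,"wx": 0,"wy": 0,"wz": 0},
  {"x": 0,"y": 0,"z": 0,"wx": 0,"wy": 0,"wz": 0},
  {"x": 0,"y": 0,"z": 0,"wx": 0,"wy": 0,"wz": 0},
])

```text
clock: 16.22
position: [533.1, -45.4, 381.9]
eef_rot: [0.709, 1.568, -1.044]
ft_force: [0.7, -0.6, 0.3]
opening: 0.2
```

```bash
python3 look.py 14 wrist side scene; python3 - <<'E'
from h import *
f=load("side14"); crop(f,240,110,380,220,5.6,"pics/c17.png")
f=load("scene14"); crop(f,210,140,330,260,4.5,"pics/c18.png")
E
```

```text
16.3667 [ 0.42  0.48 -0.68  1.6   0.32  1.17 -0.51] [535.1 -45.5 381.3] [0.5 0.8 0.6] -0.17301584973541878
```

View pics/wrist14.png

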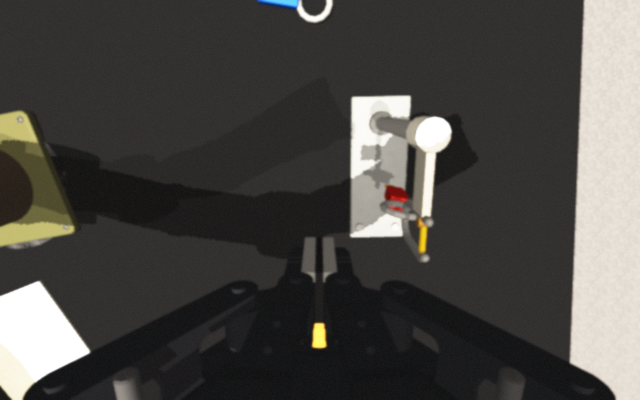

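View pics/c17.png

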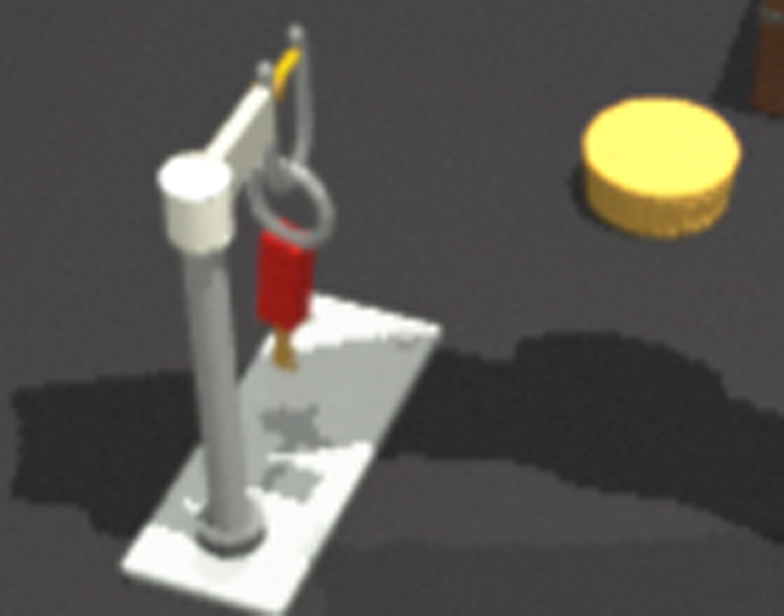

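View pics/c18.png

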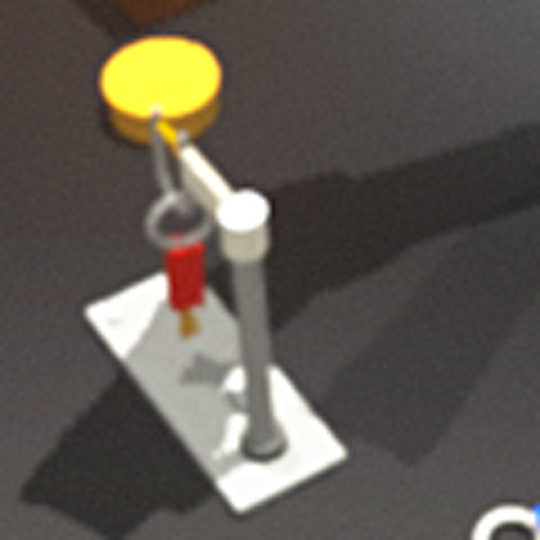

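Emit:
move_arm([
  {"x": -20,"y": -20,"z": 0,"wx": 0,"wy": 0,"wz": 0},
  {"x": 0,"y": -20,"z": 0,"wx": 0,"wy": 0,"wz": 0},
  {"x": 0,"y": 0,"z": 0,"wx": 0,"wy": 0,"wz": 0},
  {"x": 0,"y": 0,"z": 0,"wx": 0,"wy": 0,"wz": 0},
  {"x": 0,"y": 0,"z": 0,"wx": 0,"wy": 0,"wz": 0},
  {"x": 0,"y": 0,"z": 0,"wx": 0,"wy": 0,"wz": 0},
  {"x": 0,"y": 0,"z": 0,"wx": 0,"wy": 0,"wz": 0},
  {"x": 0,"y": 0,"z": 0,"wx": 0,"wy": 0,"wz": 0},
  {"x": 0,"y": 0,"z": 0,"wx": 0,"wy": 0,"wz": 0},
  {"x": 0,"y": 0,"z": 0,"wx": 0,"wy": 0,"wz": 0},
])

```text
clock: 17.2
position: [494.7, -37.7, 401.2]
eef_rot: [-2.183, 1.571, 2.348]
ft_force: [0.9, -0.4, -0.9]
opening: -0.0
```

Emit:
move_arm([
  {"x": 0,"y": 0,"z": 0,"wx": 0,"wy": 0,"wz": 0},
  {"x": 0,"y": 0,"z": 0,"wx": 0,"wy": 0,"wz": 0},
  {"x": 0,"y": 0,"z": 0,"wx": 0,"wy": 0,"wz": 0},
  {"x": 0,"y": 0,"z": 0,"wx": 0,"wy": 0,"wz": 0},
  {"x": 0,"y": 0,"z": 0,"wx": 0,"wy": 0,"wz": 0},
  {"x": 0,"y": 0,"z": 0,"wx": 0,"wy": 0,"wz": 0},
  {"x": 0,"y": 0,"z": 0,"wx": 0,"wy": 0,"wz": 0},
  {"x": 0,"y": 0,"z": 0,"wx": 0,"wy": 0,"wz": 0},
  {"x": 0,"y": 0,"z": 0,"wx": 0,"wy": 0,"wz": 0},
  {"x": 0,"y": 0,"z": 0,"wx": 0,"wy": 0,"wz": 0},
])

```text
clock: 18.03
position: [494.5, -37.7, 401.3]
eef_rot: [0.615, 1.571, -1.137]
ft_force: [0.1, -0.1, -0.1]
opening: 0.1
```

```bash
python3 look.py 15 side scene; python3 - <<'E'
from h import *
f=load("side15"); crop(f,240,110,340,220,5.4,"pics/c19.png"); g=load("side14")
f2=load("scene15"); crop(f2,210,140,330,260,4.8,"pics/c20.png");g2=load("scene14")
for a,b,sl in((f,g,np.s_[145:185,280:305]),(f2,g2,np.s_[178:225,238:262])): print(np.abs(a["frame"][sl].astype(int)-b["frame"][sl]).mean(), np.abs(a["frame"][sl].astype(int)-b["frame"][sl]).max())
E
```

```text
18.1333 [ 0.46  0.4  -0.71  1.67  0.28  1.17 -0.5 ] [494.5 -37.7 401.3] [-0.5 -0.7  0.2] -0.08154818789071377
14.475333333333333 182
12.015070921985815 171
```

View pics/c19.png

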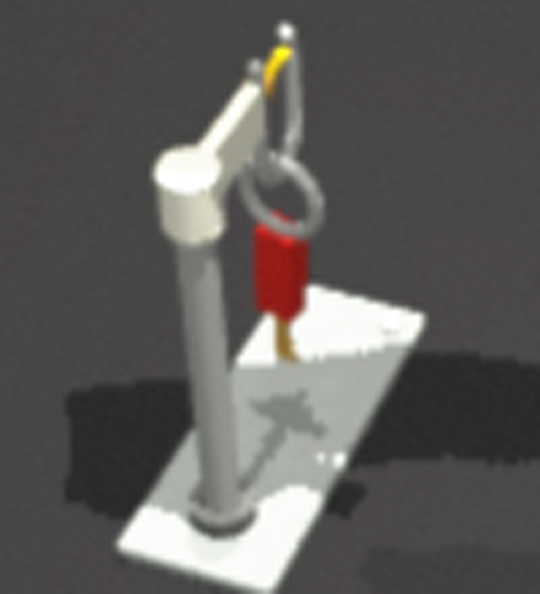

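View pics/c20.png

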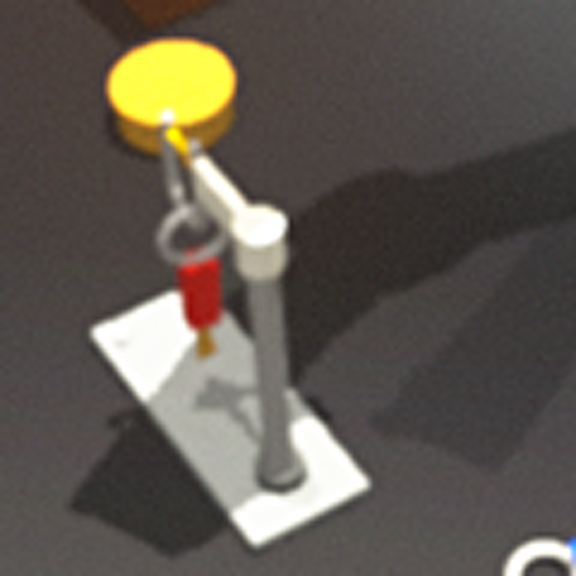

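```bash
python3 - <<'E'
from bench import *
from h import *
for i in range(60):
    f=grab_frame("side"); r=f["frame"].astype(int)[130:200,270:310]
    m=(r[:,:,0]>100)&(r[:,:,1]<70)&(r[:,:,2]<70); ys,xs=np.nonzero(m)
    if i%3==0: print(round(float(state()["clock"]),2),xs.mean().round(2)+270,ys.mean().round(2)+130,m.sum())
E
```

```text
18.18 291.23 160.03 141
18.33 291.25 159.9 141
18.48 291.21 160.07 140
18.63 291.2 160.01 139
18.78 291.21 160.01 139
18.93 291.22 159.94 140
19.08 291.19 159.99 139
19.23 291.25 159.9 141
19.38 291.19 159.99 139
19.53 291.21 160.01 139
19.68 291.24 159.97 140
19.83 291.21 160.0 141
19.98 291.19 159.99 139
20.13 291.22 159.94 140
20.28 291.22 159.94 140
20.43 291.22 159.94 140
20.58 291.21 160.01 139
20.73 291.24 159.97 140
20.88 291.19 159.99 139
21.03 291.25 159.9 141
```

```bash
python3 - <<'E'
from h import *
a=load("scene15");b=load("side15")
S=lambda x,y:(a,210+x/4.8-.4,140+y/4.8-.4)
D=lambda x,y:(b,240+x/5.4-.4,110+y/5.4-.4)
P={}
for n,p,q in [("hub",S(260,228),D(190,168)),("nose",S(167,117),D(286,32)),("tip",S(205,352),D(288,358)),("eye",S(193,235),D(282,193)),("shank",S(195,148),D(255,68))]:
    P[n],r=tri(p,q); print(n,P[n].round(1),np.round(r,1))
d=P["nose"]-P["hub"]; print("arm",np.degrees(np.arctan2(d[1],d[0])))
k=P["eye"]-P["tip"]; print("tilt",np.arccos(k[2]/np.linalg.norm(k)))
h=P["hub"]; m=h+95*np.array([d[0],d[1],0])/np.hypot(d[0],d[1]); print("bowl",m,"eye rel",P["eye"]-m)
E
```

```text
hub [634.  -12.7 244.1] [1.6 1.6]
nose [ 616.2 -123.4  247.8] [0.3 0.3]
tip [ 620.4 -107.8   43.3] [1.6 1.6]
eye [ 618.9 -107.4  158.6] [0.7 0.7]
shank [622.5 -87.6 250. ] [0.2 0.2]
arm -99.13520858083017
tilt 0.0132945699594418
bowl [ 618.95828441 -106.49514702  244.12654414] eye rel [-3.75290038e-02 -8.98141854e-01 -8.55661997e+01]
```

```bash
python3 -c "
from bench import *
job_done(); print(state()['clock'])"
```

```text
the job is handed in; nothing more can be done
the job is handed in; nothing more can be done
```

The red key is on the snap hook and hanging freely, with the gate shut behind it and the white arm pushed home. I handed the job in a little after 21 s on the robot's clock, within the 58 s limit; no verdict is reported.

I gripped the key near its eye, pressed the inner rim through the gate and let go. I then pushed the arm round its arc with the closed fingers until it stopped against its stop, at about 14 N.

Last checks from the images:
- **Arm:** it points at about -99.1°, against -99.6° for the foot, so it is home within measuring error.
- **Key:** it hangs 0.013 rad from vertical. The eye is at about 159 mm height, below the bend at 175 mm, and the key did not move in 3 s of pictures.
- **Gate:** it looks shut.
- **Robot and bystanders:** the gripper is well clear of everything. I never touched the blue key or the tin, though I did not re-measure their positions at the end.

The measurements of the hook disagreed by about 2 mm between the cameras. I corrected for that with the wrist camera just before pressing, and no check failed.

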